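# Change over the flow probe on the dry-test stand

### The arm

A 6-joint arm with a two-finger parallel gripper is mounted at the origin on the work surface. World frame = base frame: x ahead of the robot, y to its left, z up, the work surface at z = 0. Lengths are in mm, angles in rad, forces in N, time in s.
With the tool pointing down it reaches from about 150 to 775 mm from the base axis. Payload 6.1 kg.
Tool frame: the origin (TCP) lies at the very end of the fingers, on their centre line; the grasp point (between the pads) lies 19 mm behind it (hold_point_z is the distance from the TCP to the grasp point, in mm); z points along the fingers, y is the line along which they close (so a half turn about z gives the same grasp; the last joint's range is limited). The gripper opens to 85 mm and grips with 20 to 120 N. Pads are 22 mm wide; open, the fingers measure 114 mm over their backs; the gripper's body (76 mm by 85 mm) begins 54 mm behind the grasp point. The pads swing forward as they close: fully open they stand 13 mm farther back than shut.
Start: joints at [1.131, 0.126, -0.04, 1.405, 0, 1.571], TCP at [223.515, 475.026, 231.295] pointing down, gripper open.
Joint ranges: [-2.72, 2.72], [-0.95, 1.95], [-1.27, 1.35], [-1.78, 2.02], [-1.46, 1.47], [-3.14, 3.14]. Speed limits (rad/s): [2.39, 2.39, 3.01, 3.14, 3.14, 3.14].

### API

Orientations are given as [roll, pitch, yaw] about the fixed x, y, z axes, in that order (R = Rz(yaw) Ry(pitch) Rx(roll)).
In Python, from bench import observe, get_image, job_done, hold_point_z gives the robot as it stands.
- The arm moves only by the tool drive_tool, never from a script. Its argument "motion" is a list of rows, each a list of 2 entries, a list of its own where there are three numbers: the shift along the tool's x, y, z in m, then the turn, a rotation vector about the tool's x, y, z in degrees. A call has 1 to 20 rows; each row shifts and turns the commanded pose from where the row before left it, along the tool's axes as they then stand; what a row does not reach is not made up. A row lasts 1/10 s, in which the tool goes at most 50 mm and 8.59 degrees, less where a joint would pass 70% of its speed; a pose out of reach is approached as far as the arm can. A call with a gripper value outside its range is refused whole. "hand" is the closure, from -1 (fully open) to 1 (shut), set as the call begins (left out, the last holds). The fingers move at their own pace and stop on an object; "squeeze" is the grip in N (left out, the last holds). Time passes only in rows, so rows that do not move let the fingers close. It gives the time, the measured TCP pose, the force, the opening and the grip force at its end, in the units of the state.
- observe(): the state, without advancing time (a new reading comes with each control period).
- get_image(name): name is "scene" or "top"; returns a dict with "img" (384x512x3 uint8, blue, green, red), "mtx" (3x3 intrinsics, pixels), "R" (3x3) and "t" (3): a world point X has camera coordinates R X + t. Camera axes: x right, y down, z forward; pixel columns grow to the right and rows downward; lengths in mm; the calibration is good to about 2 mm. A picture is of the moment at which its call begins. There is no depth.
- job_done(): hands the job in; it is judged then, once.
The state is a dict: "time_s": time; "joint_pos": joint angles; "joint_velocities": joint speeds; "effort": joint torques, N m; "tcp_pos": TCP position; "tool_rot": TCP orientation; "force": force on the tool from outside, world axes, zero at the start; "moment": the same for the moment, N m; "finger_gap": opening from 0.0 (shut) to 1.0 (fully open); "grip_force": force on a finger pad.
Only numpy, scipy, OpenCV 4.12 (cv2) and the standard library are available. Lean on these libraries where they do the work, as an engineer would, in place of code of your own. Each camera call takes 0.05 s, during which the arm holds its last target. There are 200 camera calls.

### The job

The flow probe on the test stand has been checked: lay it in the free pair of notches in the low rack, with its head on the same side as its finished neighbour's. Then lay the waiting probe of the same length (not the short one) in both V-rests of the stand, the same way round as the one before, and plug its amplifier, which stands on the bench, fully home in the socket of the test box, the latch on its top towards the socket's narrow hole. Each probe must rest on its stem alone, head and tip overhanging; set everything down gently, drop nothing, and leave the other things on the bench where they are.

Things in the scene. Friction and masses are not known exactly. Their poses are not given: they have to be found in the camera images.
- probe_done: The checked flow probe, lying in the stand's V-rests at the start. Blue square head 48 x 48 mm, 42 long, with a 10 mm gland on its end; round stem 14 mm thick, 120 long; round tip 48 mm thick, 28 long. 0.45 kg +-30 %. Origin: on the stem axis midway between head and tip, also the centre of mass (to 5 mm). x along the stem towards the head. It can roll about its stem.
- probe_done_head (a point): Point on the checked probe's stem axis where the stem meets the head, 60 mm from the origin along +x.
- probe_done_tip (a point): Point on the checked probe's stem axis where the stem meets the sensing tip, 60 mm from the origin along -x.
- probe_next: The waiting probe, the same model as the checked one (120 mm stem), lying level on the bench on head and tip, its stem axis 24 mm above the bench. Same origin, axes and mass as the checked probe. It and the short probe lie in front of the robot and may start in each other's place.
- probe_next_head (a point): Point on the waiting probe's stem axis where the stem meets the head, 60 mm from the origin along +x.
- probe_next_tip (a point): Point on the waiting probe's stem axis where the stem meets the sensing tip, 60 mm from the origin along -x.
- stand: Fixed test stand: grey base 150 x 100 x 10 mm, two upright steel V-rests 10 mm thick, at x = -45 and +45 mm (80 mm clear between them), 90 degree V's open upward, 34 mm wide at the top, their tips 7 mm above the axis of a seated stem; a small brass earth terminal on the base. Origin: centre of the underside, x along the line through both V-rests, z up.
- stand_seat (a point): Where the origin of a probe seated centrally on the stand lies: 130 mm above the bench, midway between the V-rests. x along the stem, towards the side where the checked probe's head is at the start. A probe may lie up to 10 mm off along x before head or tip rides on a rest.
- rack: Fixed low aluminium rack: base 130 x 140 x 6 mm, two upright rails 10 mm thick, 128 long, at x = -45 and +45 mm (80 mm clear between), each with two 90 degree V-notches 34 mm wide at the top, at y = -32 (taken by a finished probe) and y = +32 mm (free). Rail tops 7 mm above the axis of a seated stem. Origin: centre of the underside, z up.
- rack_free (a point): Where the origin of a probe seated centrally in the free notches lies: 85 mm above the bench. x along the stem, towards the side of the neighbour's head; up to 10 mm off along x is possible. The neighbour's stem runs parallel 64 mm away in -y (its head fills y = -40 to -88 mm), so wide-open fingers would hit it.
- probe_racked: Bystander: finished probe of the same model in the rack's other notches, origin 64 mm from point rack_free in its -y direction. Do not disturb.
- amp: Plug-in amplifier, 0.16 kg +-30 %, standing on its plug on the bench: grey body 36 (x) x 52 (y) x 60 mm high over a black plug 14 mm high of two blocks, 28 (x) x 20 (y) mm at y = -11 and 18 x 12 mm at y = +13 mm, the lowest 6 mm tapering in by 3 mm a side. It fits one way only. On top (74 mm up) a black latch 16 x 10 x 8 mm at y = +18 mm. Origin: bottom of the plug under the body's centre, z up.
- amp_shoulder (a point): Centre of the underside of the amplifier's body, 14 mm above its origin: it comes to rest on the socket's mouth when the plug is fully home.
- test_box: Fixed white test box 160 x 170 x 55 mm high with, on its top, a black socket block 60 x 70 x 22 mm, a meter 16 mm high, a knob and three terminals up to 14 mm high. Origin at the centre of its underside, z up.
- socket (a point): Centre of the socket's mouth, 77 mm above the bench, z up. Keyed holes 16 mm deep, 1 mm larger all round than the plug: wide hole 30 (x) x 22 (y) mm at y = -11, narrow 20 x 14 mm at y = +13 mm. When home, the amplifier's axes agree with these, amp_shoulder lies here; the plug's taper centres it, then it slides in freely.
- probe_short: Bystander: a shorter probe of another model, same head and tip but a stem only 60 mm long, on the bench. Origin and axes as for the others.
- screwdriver: Bystander: screwdriver 170 mm long, 26 mm thick, lying along its x beside the waiting probe, on the robot's side of it.
- wrench: Bystander: flat wrench 170 mm long, 40 mm wide, 8 mm thick, along its x.
- flux_jar: Bystander: jar 60 mm in diameter, 62 mm high, beside the short probe. Origin at the centre of its underside.
- wash_bottle: Bystander: white bottle 66 mm in diameter, 185 mm high. Origin at the centre of its underside.
- flange: Bystander: steel pipe flange 90 mm in diameter, 26 mm high.
- carton: Bystander: closed cardboard box 90 x 60 x 45 mm high.
There are look-alikes about, which are no part of the job. What is shaped like the amp but orange is not meant.

How it is judged (in metres and radians):
At the end, for the whole second after the job is handed in: Checked probe in the rack's free notches, waiting probe in the stand's V-rests: stem ends within 5 mm of the seated axis, head on the site's +x side, head and tip outside the supports (48 mm or more along x). Amplifier in the socket: 3 mm in height, 4 mm sideways, 0.1 rad. All at rest, released (y of probe_done_head in the frame of rack_free between -0.005 and 0.005 m and z of probe_done_head in the frame of rack_free between -0.005 and 0.005 m and y of probe_done_tip in the frame of rack_free between -0.005 and 0.005 m and z of probe_done_tip in the frame of rack_free between -0.005 and 0.005 m and x of probe_done_head in the frame of rack_free above 0.048 m and x of probe_done_tip in the frame of rack_free below -0.048 m and linear speed of each of probe_done, probe_next, amp below 0.02 m/s and y of probe_next_head in the frame of stand_seat between -0.005 and 0.005 m and z of probe_next_head in the frame of stand_seat between -0.005 and 0.005 m and y of probe_next_tip in the frame of stand_seat between -0.005 and 0.005 m and z of probe_next_tip in the frame of stand_seat between -0.005 and 0.005 m and x of probe_next_head in the frame of stand_seat above 0.048 m and x of probe_next_tip in the frame of stand_seat below -0.048 m and x of amp_shoulder in the frame of socket between -0.004 and 0.004 m and y of amp_shoulder in the frame of socket between -0.004 and 0.004 m and z of amp_shoulder in the frame of socket between -0.003 and 0.003 m and angle between amp's own z axis and vertical below 0.08 rad and angle between the y axis of amp and the y axis of socket, either way round below 0.1 rad); the robot touches nothing.
It fails at once if the checked probe is dropped or knocked: it moves faster than 0.45 m/s (a free fall of about 10 mm) while the fingers are not on it (linear speed of probe_done above 0.45 m/s and contact force between the fingers and probe_done below 0.05 N).
It fails at once if the waiting probe is dropped or knocked: it moves faster than 0.45 m/s (a free fall of about 10 mm) while the fingers are not on it (linear speed of probe_next above 0.45 m/s and contact force between the fingers and probe_next below 0.05 N).
It fails at once if the amplifier is dropped or knocked: it moves faster than 0.45 m/s (a free fall of about 10 mm) while the fingers are not on it (linear speed of amp above 0.45 m/s and contact force between the fingers and amp below 0.05 N).
It fails at once if something that has no part in the job is moved by more than 30 mm or tipped over (the probe already in the rack: by more than 15 mm) (distance of probe_racked from where it was at the start of the episode above 0.015 m or distance of any of probe_short, screwdriver, wrench, flux_jar, wash_bottle, flange, carton from where it was at the start of the episode above 0.03 m or angle between any of flux_jar, wash_bottle, flange, carton's own z axis and vertical above 0.5 rad).
It also fails if it takes over 72 s, if anything falls off the work surface, if the arm or the gripper's body presses on something with over 40 N, if the wrist force passes 120 N, or if a joint passes its speed limit or range.

## Working session

There is one attempt and no reset: what is moved stays moved. The work goes in short steps, Python scripts to look and compute and a tool call to move; the robot and the scene stay as the last step left them, time stands still between calls to the robot, and variables do not carry over. Pictures are saved under pics/ and viewed, at most 10 in all, crops included, and the job is handed in when it is done.

Besides the shell and the picture viewer there is one more tool, called after "Call:" as name([rows], argument=value, ...), one row to a line, values as JSON. drive_tool: Moves the arm, as the interface text tells. Its arguments: {"type":"object","properties":{"motion":{"type":"array","items":{"type":"array"}},"hand":{"type":"number"},"squeeze":{"type":"number"}},"required":["motion"]}

```bash
ls; mkdir -p pics; python3 - <<'E'
from bench import *
import cv2,pickle
d={}
for n in("scene","top"):
    d[n]=get_image(n); cv2.imwrite(f"pics/{n}0.png",cv2.resize(d[n]["img"],(800,600),interpolation=cv2.INTER_CUBIC))
    print(n,d[n]["mtx"],d[n]["R"],d[n]["t"])
pickle.dump(d,open("im0.pkl","wb"))
print(observe(),hold_point_z)
E
```

```text
pics
scene [[349.64574657   0.         256.59536655]
 [  0.         349.64574657 188.02796802]
 [  0.           0.           1.        ]] [[-0.86828804  0.49605658  0.0019365 ]
 [ 0.34053458  0.59889482 -0.72481805]
 [-0.36071052 -0.6286914  -0.68893762]] [ 444.75033973  -75.42288927 1363.66633785]
top [[381.55777651   0.         257.22217118]
 [  0.         381.55777651 198.8319728 ]
 [  0.           0.           1.        ]] [[-8.77777930e-03 -9.99961280e-01 -6.23791598e-04]
 [-9.86942731e-01  8.76383106e-03 -1.60832962e-01]
 [ 1.60832202e-01 -7.96109664e-04 -9.86981443e-01]] [ -42.07086843  521.45264876 1110.78133629]
{'time_s': 0.1, 'joint_pos': array([ 1.13099534e+00,  1.26314703e-01, -4.04927074e-02,  1.40543187e+00,
        3.29895361e-07,  1.57077248e+00]), 'joint_velocities': array([-0.00179728, -0.00033368,  0.00164186,  0.0001818 ,  0.00053209,
       -0.00059573]), 'effort': array([ 1.62523171e-03, -4.36905277e+01,  3.53605485e+01,  1.37867464e-02,
       -1.90779565e-05,  2.90898322e-05]), 'tcp_pos': array([223.36296539, 474.69778038, 230.61552028]), 'tool_rot': array([-3.14014970e+00, -3.64304076e-07,  2.70181551e+00]), 'force': array([ 0.94542457,  0.0743442 , -0.35909484]), 'moment': array([-0.00319031,  0.03617546,  0.03316415]), 'grip_force': 0.0, 'finger_gap': 0.9985415410850604} 18.700000000000003
```

View pics/top0.png

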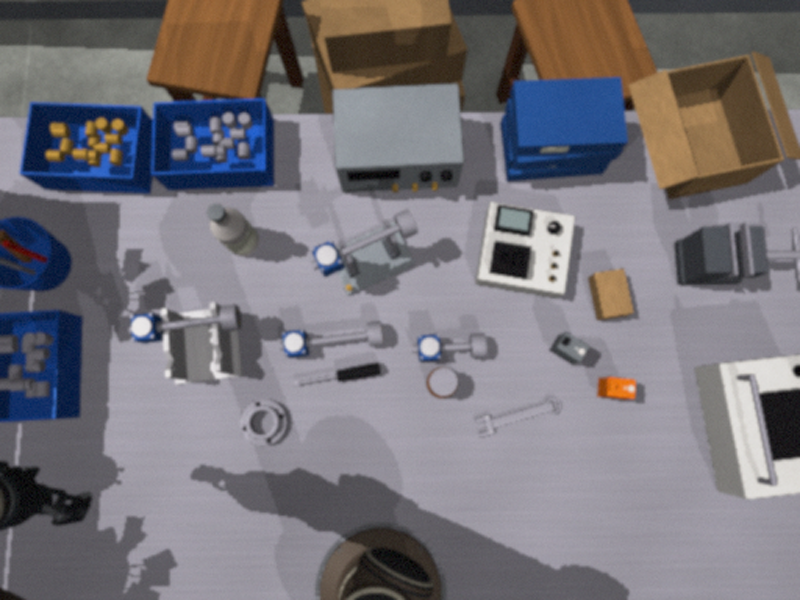

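View pics/scene0.png

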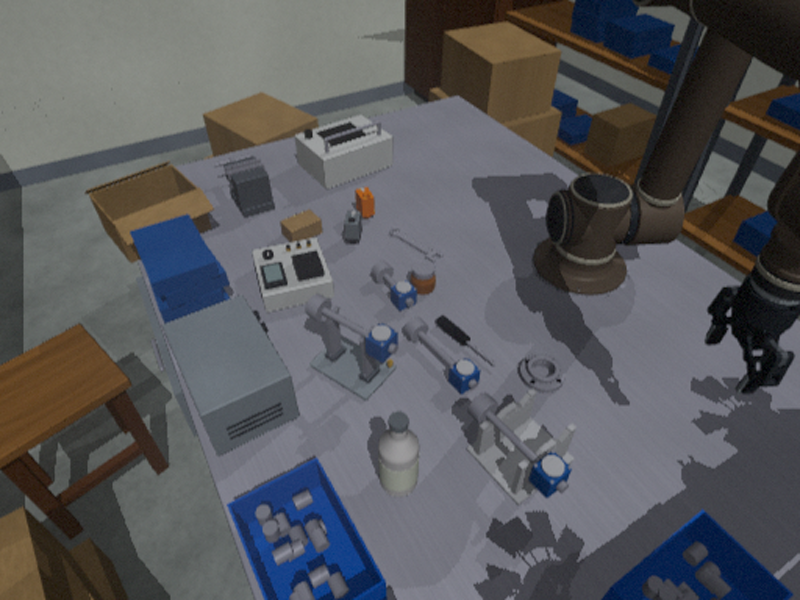

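In the 800×600 top view:
- The checked probe is on the stand, head at (326,257) and tip at (405,222).
- The rack is at (200,345), with the finished neighbour's head at (142,326).
- Long waiting probe: (294,343)–(375,335). Short probe: (430,347)–(478,347). The waiting probe is the longer one, beside the screwdriver.
- The grey amp is at (570,347). The orange look-alike is at (618,388).
- The test box is at (527,248).

I'll confirm these in enlarged crops.

```bash
cat > crop.py <<'E'
import cv2,numpy as np
def tiles(img_list,out):
    # each: (img,x0,y0,scale) -> 400x300 tile with px ticks
    T=[]
    for im,x0,y0,s in img_list:
        w,h=400//s,300//s
        c=cv2.resize(im[y0:y0+h,x0:x0+w],(w*s,h*s),interpolation=cv2.INTER_CUBIC)
        c=cv2.copyMakeBorder(c,0,300-c.shape[0],0,400-c.shape[1],cv2.BORDER_CONSTANT)
        st=10 if s<8 else 5
        for x in range(-(-x0//st)*st,x0+w,st):
            X=int((x+.5-x0)*s); cv2.line(c,(X,0),(X,299),(0,255,255) if x%(2*st)==0 else (0,120,120),1) if 0 else cv2.line(c,(X,0),(X,8),(0,255,255),1)
            cv2.putText(c,str(x),(X-10,18),0,.33,(0,255,255),1)
        for y in range(-(-y0//st)*st,y0+h,st):
            Y=int((y+.5-y0)*s); cv2.line(c,(0,Y),(8,Y),(0,255,255),1); cv2.putText(c,str(y),(10,Y+4),0,.33,(0,255,255),1)
            for x in range(-(-x0//st)*st,x0+w,st): cv2.circle(c,(int((x+.5-x0)*s),Y),1,(0,255,0),-1)
        T.append(c)
    cv2.imwrite(out,np.vstack([np.hstack(T[:2]),np.hstack(T[2:])]))
E
python3 - <<'E'
import pickle
from crop import tiles
d=pickle.load(open("im0.pkl","rb")); t=d["top"]["img"]; s=d["scene"]["img"]
tiles([(t,196,132,5),(t,78,188,5),(t,300,126,5),(t,346,208,10)],"pics/ct.png")
tiles([(s,190,186,5),(s,295,246,5),(s,155,146,5),(s,210,118,8)],"pics/cs.png")
E
```

```text
(no output)
```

View pics/ct.png

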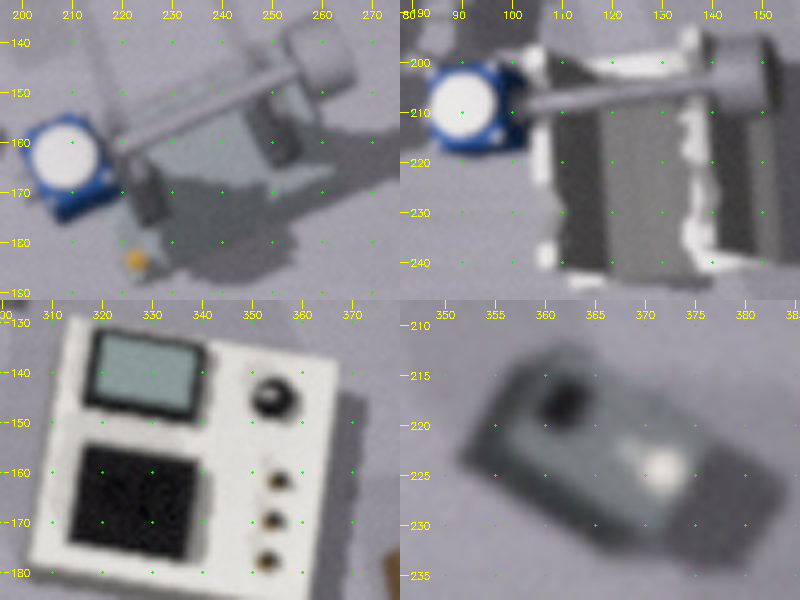

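View pics/cs.png

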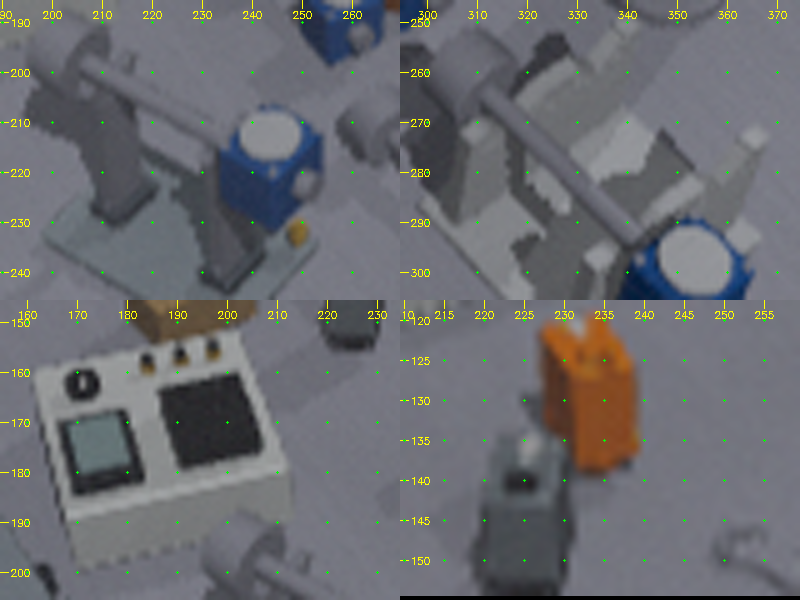

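The top-view crop (native px) shows:
- the checked probe's head label at (209,163), its stem from (220,160) to (256,146), and the tip around (262,143);
- the neighbour's head at (90,208), with the free notches below it at rows ~228;
- the socket block corners at (317,154), (340,158), (336,177) and (313,174);
- the grey amp with its latch at (362,218), at the upper-left end of the body.

The orange look-alike is at (233,130) in the scene view, and the grey amp at (225,145) is the one meant. Next I'll stretch the contrast in the socket to see the holes, and enlarge the waiting probe.

```bash
python3 - <<'E'
import pickle,numpy as np
from crop import tiles
d=pickle.load(open("im0.pkl","rb")); t=d["top"]["img"]; s=d["scene"]["img"]
g=lambda im:np.clip((im.astype(float)-5)*4,0,255).astype(np.uint8)
tiles([(g(t),308,148,10),(t,176,190,5),(g(s),182,156,10),(s,250,196,5)],"pics/c2.png")
b=t[155:178,315:338].astype(int).sum(2); print(b[::1,::1])
E
```

```text
[[531 386 240 184 204 224 260 296 346 368 405 425 442 468 491 522 546 558
  559 573 583 611 651]
 [504 309 133  78  89 116 119 130 159 174 207 226 259 295 338 354 396 411
  431 467 502 547 598]
 [483 276 100  82  89  90  87  77  80  92  91 110 109 135 160 178 206 220
  249 291 332 381 427]
 [442 230  83  79  74  84  79  79  68  80  91  86  83  83 103  78  89 109
  115 137 145 189 219]
 [405 208  89  70  82  85  72  72  83  90  75  66  84  84  71  86  81  55
   84  82  93  81 102]
 [361 168  97  86  69  60  92  70  77  84  75  76  61  67  79  89  63  67
   79  69  80  80  81]
 [310 137  89  96  86  59  57  54  66  74  59  75  83  69  42  65  63  38
   49  59  70  88  92]
 [285 120  64  83  72  85  59  45  30  46  57  73  71  58  44  42  46  55
   56  47  76  65  72]
 [270 104  85  66  69  57  39  60  41  21  57  75  69  32  68  50  68  78
   77  58  61  76 101]
 [264  98  83  79  75  64  45  52  69  60  60  66  75  55  65  52  77  51
   40  49  56  94  92]
 [240  88  72  78  65  65  42  48  50  74  52  69  58  30  54  66  71  65
   83  56  79 100  99]
 [207  96  85  79  77  53  62  59
[... 431 characters left out ...]
 71  83  79  82 154]
 [ 93  74  61  83  80  98  72  97  75  74  84  66  57  92  76  71  70  68
   62  65  57  99 171]
 [110  88  82  71  59  75  64  76  83  66  84  70  78  55  75  95  82  77
   84  89  97  96 189]
 [ 97  77  70  61  71  79  82  72  84  72  79  85  64  97  83  64  73  92
   71  62  77 102 207]
 [264 232 202 148 113  94  70  74  84  60  81  79  88  53  78  71  81  79
   92  72  87 127 242]
 [504 455 412 365 307 294 263 224 197 142 113  81  86  69  55  78  82  60
   69  84  78 125 266]
 [635 608 586 561 547 530 502 448 415 352 305 286 268 200 158 123 104  83
   83  90  85 147 285]
 [665 663 652 654 652 649 641 609 591 564 544 534 510 439 357 319 300 288
  253 175 158 202 311]]
```

View pics/c2.png

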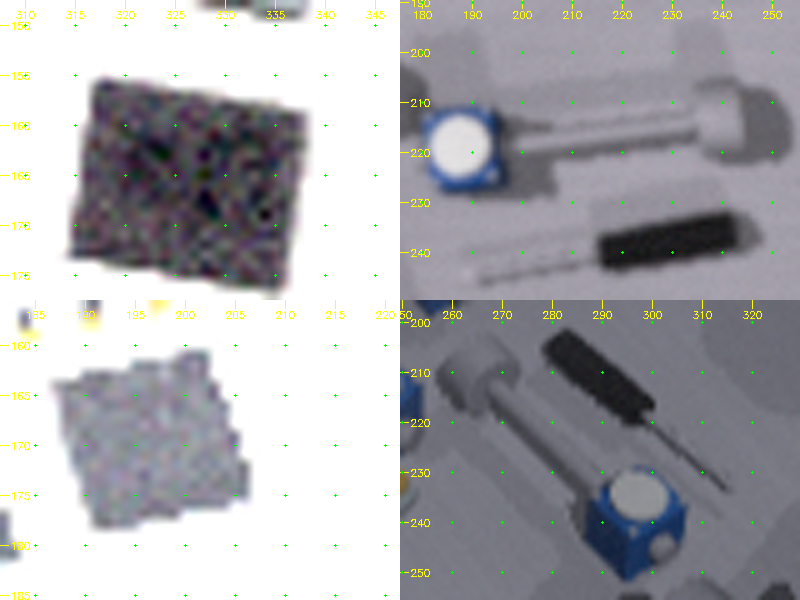

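The waiting probe runs from head (187,219) to tip (241,214) in the top view. The faint darker patches in the socket suggest the narrow hole is on the left, around (322,163), and the wide one on the right, around (330,165). I'll fit all poses by edge alignment and average a few frames to check the holes.

```bash
cat > fit.py <<'E'
import numpy as np,cv2
from scipy.optimize import minimize
from scipy.ndimage import map_coordinates
def proj(c,P): q=(np.asarray(P)@c["R"].T+c["t"])@c["mtx"].T; return q[:,:2]/q[:,2:]
def ray(c,uv,z):
    d=c["R"].T@np.linalg.inv(c["mtx"])@np.array([*uv,1.]); o=-c["R"].T@c["t"]; return o+d*(z-o[2])/d[2]
def place(P,p,z0=0):
    x,y,a=p; C,S=np.cos(a),np.sin(a); P=np.asarray(P,float); return np.c_[x+C*P[:,0]-S*P[:,1],y+S*P[:,0]+C*P[:,1],P[:,2]+z0]
def box(cx,cy,lx,ly,z0,z1): return [(cx+i*lx/2,cy+j*ly/2,z) for z in(z0,z1) for i,j in((-1,-1),(1,-1),(1,1),(-1,1))]
def cyl(x0,x1,r): return [(x,r*np.cos(a),r*np.sin(a)) for x in(x0,x1) for a in np.linspace(0,2*np.pi,32,endpoint=False)]
def segs(uv): return np.stack([uv,np.roll(uv,-1,0)],1)
# parts: ("hull"|"loop", pts, weight)
def score(cams,ims,parts,p,z0):
    s=0
    for c,im in zip(cams,ims):
        for kind,P,w in parts:
            uv=proj(c,place(P,p,z0))
            if kind=="hull": uv=cv2.convexHull(uv.astype(np.float32))[:,0]
            g=[];L=0
            for a,b in segs(uv):
                l=np.hypot(*(b-a)); 
                if l<.05: continue
                n=np.array([-(b-a)[1],(b-a)[0]])/l; k=max(2,int(l*2)); q=a+(b-a)*((np.arange(k)+.5)/k)[:,None]
                f=lambda r:np.stack([map_coordinates(im[:,:,j],[r[:,1],r[:,0]],order=1,mode="nearest") for j in range(3)],1)
                g.append(np.minimum(np.linalg.norm(f(q+n)-f(q-n),axis=1),90).mean()*l); L+=l
            s+=w*sum(g)/L
    return s
def fit(cams,ims,parts,p0,z0=0,rng=(10,10,.15)):
    best=None; r=np.random.default_rng(0)
    f=lambda p:-score(cams,ims,parts,p,z0)
    c=sorted(([*(np.array(p0)+r.uniform(-1,1,3)*rng)] for _ in range(250)),key=f)[:6]
    R=[minimize(f,p,method="Nelder-Mead",options=dict(initial_simplex=np.array(p)+np.array([[0,0,0],[3,0,0],[0,3,0],[0,0,.05]]),maxiter=150)) for p in c]
    b=min(R,key=lambda q:q.fun); return b.x,-b.fun
PROBE=[("hull",cyl(-60,60,7),2),("hull",cyl(-88,-60,24),1),("hull",[(x,y,z) for x in(60,102) for y in(-24,24) for z in(-24,24)],1)]
AMP=[("hull",box(0,0,36,52,14,74),2),("loop",box(0,0,36,52,74,74)[:4],1)]
SOCK=[("hull",box(0,0,60,70,55,77),1)]
TBOX=[("hull",box(0,0,160,170,0,55),1),("loop",box(0,0,160,170,55,55)[:4],1)]
STAND=[("loop",box(0,0,150,100,10,10)[:4],1)]
RACK=[("loop",box(0,0,130,140,6,6)[:4],1),("loop",box(-45,0,10,128,92,92)[:4],.7),("loop",box(45,0,10,128,92,92)[:4],.7)]
E
cat > m1.py <<'E'
from fit import *; import pickle
from bench import get_image
d=pickle.load(open("im0.pkl","rb"))
N={n:[get_image(n) for _ in range(8)] for n in("top",)}
d["top"]["img"]=np.mean([x["img"] for x in N["top"]],0)
cams=[d["top"],d["scene"]]; ims=[cv2.GaussianBlur(c["img"].astype(np.float32),(0,0),.6) for c in cams]
T=cams[0]
def init(a,b,z,off=0): # head px, tip px -> pose w/ x axis b->a
    A,B=ray(T,a,z),ray(T,b,z); return [*((A+B)[:2]/2),np.arctan2(*(A-B)[:2][::-1])]
res={}
def go(name,parts,p0,z0=0,**k):
    o=[fit(cams,ims,parts,p0,z0,**k)]+[fit(cams[i:i+1],ims[i:i+1],parts,p0,z0,rng=(6,6,.1)) for i in(0,1)]
    res[name]=(o[0][0],z0); print(name,"p0",np.round(p0,2),*[(np.round(q[0],[1,1,3]) if 0 else [round(v,3) for v in q[0]],round(q[1],1)) for q in o])
go("done",PROBE,init((219.5,161.5),(255,146),130),130)
go("racked",PROBE,init((104,208),(140,204.5),85),85)
go("next",PROBE,init((197,218),(236,214),24),24)
A=ray(T,(309+15,150+16),77); go("sock",SOCK,[*ray(T,(326,166),77)[:2],-.15])
go("tbox",TBOX,[*ray(T,(337,158),55)[:2],-.15])
a=ray(T,(362,218),82); b=ray(T,(370,223),74); go("amp",AMP,[*b[:2],np.arctan2(a[1]-b[1],a[0]-b[0])-np.pi/2],rng=(14,14,.4))
p=res["done"][0]; go("stand",STAND,p)
p=res["racked"][0]; go("rack",RACK,[p[0]-32*np.sin(p[2])*1,p[1]+32*np.cos(p[2]),p[2]])
pickle.dump(res,open("res.pkl","wb"))
# hole hypothesis
x=res["sock"][0]; im=T["img"].sum(2)
for flip in(0,1,.5,1.5):
    q=[x[0],x[1],x[2]+np.pi*flip]; m=np.zeros(im.shape,np.uint8)
    for h in(box(0,-11,30,22,77,77)[:4],box(0,13,20,14,77,77)[:4]): cv2.fillPoly(m,[np.round(proj(T,place(h,q))*16).astype(np.int32)],1,shift=4)
    al=np.zeros(im.shape,np.uint8); cv2.fillPoly(al,[np.round(proj(T,place(box(0,0,50,50,77,77)[:4],q))).astype(np.int32)],1)
    print(flip,im[m>0].mean(),im[(al>0)&(m==0)].mean())
vis=d["top"]["img"].clip(0,255).astype(np.uint8); vis2=d["scene"]["img"].copy()
out=[]
for v,c in((vis,T),(vis2,cams[1])):
    V=cv2.resize(v,None,fx=4,fy=4,interpolation=cv2.INTER_CUBIC)
    for n,pt in(("done",PROBE),("racked",PROBE),("next",PROBE),("sock",SOCK),("tbox",TBOX),("amp",AMP),("stand",STAND),("rack",RACK)):
        for k,P,w in pt:
            uv=proj(c,place(P,*res[n])); 
            if k=="hull": uv=cv2.convexHull(uv.astype(np.float32))[:,0]
            cv2.polylines(V,[np.round((uv+.5)*4).astype(np.int32)],True,(0,255,0),1)
    out.append(V)
cv2.imwrite("pics/ov_top.png",cv2.resize(out[0][500:1000,300:1600],(800,308))) 
S=out[1][450:1290,580:1580]
cv2.imwrite("pics/ov.png",np.vstack([cv2.resize(out[0][500:1000,300:1600],(770,297)),cv2.resize(S,(770,300))[:]]))
E
time python3 m1.py
```

```text
done p0 [637.21   8.88   1.99] ([np.float64(639.516), np.float64(15.76), np.float64(1.973)], np.float64(219.5)) ([np.float64(636.017), np.float64(14.805), np.float64(1.993)], np.float64(128.5)) ([np.float64(638.105), np.float64(12.718), np.float64(1.964)], np.float64(99.1))
racked p0 [495.78 345.59   1.66] ([np.float64(497.839), np.float64(345.907), np.float64(1.712)], np.float64(326.5)) ([np.float64(497.899), np.float64(346.002), np.float64(1.718)], np.float64(206.6)) ([np.float64(495.904), np.float64(346.086), np.float64(1.619)], np.float64(127.1))
next p0 [472.12  77.84   1.66] ([np.float64(474.188), np.float64(80.741), np.float64(1.715)], np.float64(261.1)) ([np.float64(472.616), np.float64(79.64), np.float64(1.726)], np.float64(154.4)) ([np.float64(478.578), np.float64(85.746), np.float64(1.692)], np.float64(144.7))
sock p0 [ 6.1239e+02 -2.5182e+02 -1.5000e-01] ([np.float64(615.095), np.float64(-254.888), np.float64(-0.173)], np.float64(179.8)) ([np.float64(615.038), np.float64(-254.021), np.float64(-0.183)], np.float64(90.0)) ([np.float64(614.993), np.float64(-254.808), np.floa
[... 662 characters left out ...]
36.606), np.float64(8.816), np.float64(2.001)], np.float64(40.7)) ([np.float64(634.628), np.float64(7.012), np.float64(1.966)], np.float64(27.5)) ([np.float64(639.571), np.float64(22.977), np.float64(1.97)], np.float64(23.6))
rack p0 [466.16 341.42   1.71] ([np.float64(463.71), np.float64(343.573), np.float64(1.689)], np.float64(196.2)) ([np.float64(464.049), np.float64(344.636), np.float64(1.69)], np.float64(127.9)) ([np.float64(463.479), np.float64(342.867), np.float64(1.688)], np.float64(71.5))
0 60.281716417910445 84.17291666666667
1 64.4662408759124 81.33898305084746
0.5 66.9015748031496 78.78275401069519
1.5 67.36948529411765 79.02598314606742
real	4m40.242s
user	4m30.290s
sys	0m0.455s
```

View pics/ov.png

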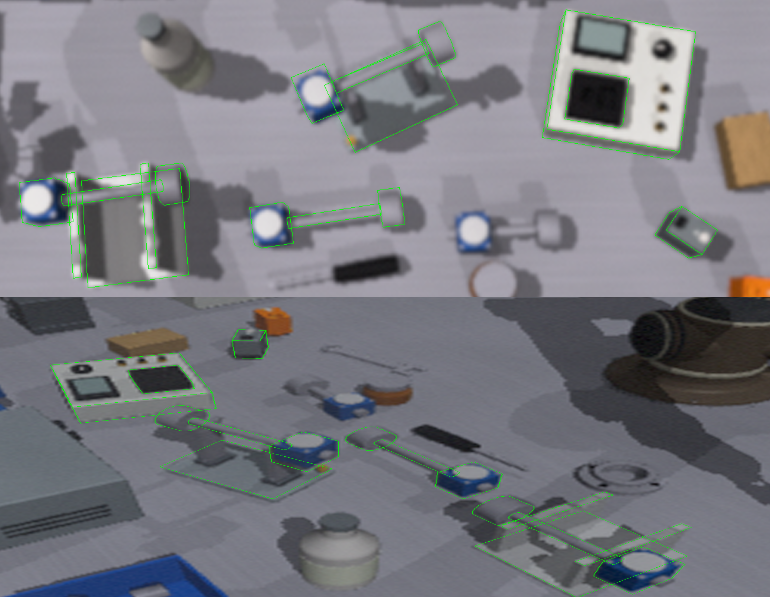

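The overlay matches every object, and the hole check favours flip 0: the narrow hole is towards socket +y, which is roughly world +y. The amp's latch end (+y) is at px (362,218). First I move above the stand.

Call:
drive_tool([
  [[0, 0, 0], [0, 0, 8.3]],
  [[0, 0, 0], [0, 0, 8.3]],
  [[0, 0, 0], [0, 0, 8.3]],
  [[0, 0, 0], [0, 0, 8.3]],
  [[0, 0, 0], [0, 0, 8.4]],
  [[-0.039, 0.0133, 0], [0, 0, 0]],
  [[-0.039, 0.0133, 0], [0, 0, 0]],
  [[-0.039, 0.0133, 0], [0, 0, 0]],
  [[-0.039, 0.0133, 0], [0, 0, 0]],
  [[-0.039, 0.0133, 0], [0, 0, 0]],
  [[-0.039, 0.0133, 0], [0, 0, 0]],
  [[-0.039, 0.0133, 0], [0, 0, 0]],
  [[-0.039, 0.0133, 0], [0, 0, 0]],
  [[-0.039, 0.0133, 0], [0, 0, 0]],
  [[-0.039, 0.0133, 0], [0, 0, 0]],
  [[-0.039, 0.0133, 0], [0, 0, 0]],
  [[-0.039, 0.0133, 0], [0, 0, 0]],
  [[-0.039, 0.0133, 0], [0, 0, 0]],
  [[-0.039, 0.0133, 0], [0, 0, 0]],
  [[0, 0, 0], [0, 0, 0]],
], hand=0, squeeze=40)

```text
time_s: 2.5
tcp_pos: [612.2, 43.0, 229.9]
tool_rot: [-3.141, 0.001, 1.971]
force: [0.7, -0.9, -0.3]
finger_gap: 0.499
grip_force: 0.0
```

```bash
cat > go.py <<'E'
import sys,numpy as np
from bench import observe
from scipy.spatial.transform import Rotation as R
x,y,z,w=map(float,sys.argv[1:5]); s=observe(); p=s["tcp_pos"]; r=R.from_euler("xyz",s["tool_rot"])
t=R.from_euler("xyz",[np.pi,0,w]); print("t",s["time_s"],"tcp",p.round(1),"rot",s["tool_rot"].round(4),"gap",round(s["finger_gap"],3),"F",s["force"].round(1),"q",s["joint_pos"].round(2))
print("turn deg",np.degrees((r.inv()*t).as_rotvec()).round(2),"then shift mm",(t.inv().apply(np.array([x,y,z])-p)).round(1))
E
python3 go.py 638 14.5 111 1.975
```

```text
t 2.5 tcp [612.2  43.  229.9] rot [-3.1408e+00  9.0000e-04  1.9711e+00] gap 0.499 F [ 0.7 -0.9 -0.3] q [ 0.07  0.3   0.17  1.44 -0.    1.24]
turn deg [-0.05  0.05 -0.22] then shift mm [-36.3  12.5 118.9]
```

Call:
drive_tool([
  [[-0.018, 0.006, 0], [0, 0, 0]],
  [[-0.018, 0.0065, 0], [0, 0, 0]],
  [[0, 0, 0.02], [0, 0, 0]],
  [[0, 0, 0.03], [0, 0, 0]],
  [[0, 0, 0.03], [0, 0, 0]],
  [[0, 0, 0.02], [0, 0, 0]],
  [[0, 0, 0.01], [0, 0, 0]],
  [[0, 0, 0.008], [0, 0, 0]],
  [[0, 0, 0], [0, 0, 0]],
  [[0, 0, 0], [0, 0, 0]],
])

```text
time_s: 3.5
tcp_pos: [635.9, 18.5, 114.4]
tool_rot: [3.14, 0.0, 1.976]
force: [0.2, -0.5, 0.4]
finger_gap: 0.502
grip_force: 0.0
```

```bash
python3 go.py 638 14.5 111 1.975; python3 - <<'E'
import cv2,pickle
from bench import get_image
from crop import tiles
t=get_image("top")["img"]; s=get_image("scene")["img"]
tiles([(t,196,130,5),(s,190,180,5),(t,216,136,10),(s,200,190,10)],"pics/g1.png")
E
```

```text
t 3.5 tcp [635.9  18.5 114.4] rot [3.1402e+00 5.0000e-04 1.9758e+00] gap 0.502 F [ 0.2 -0.5  0.4] q [ 0.03  0.36 -0.    1.21  0.    1.19]
turn deg [0.08 0.03 0.05] then shift mm [-4.5  0.3  3.4]
```

View pics/g1.png

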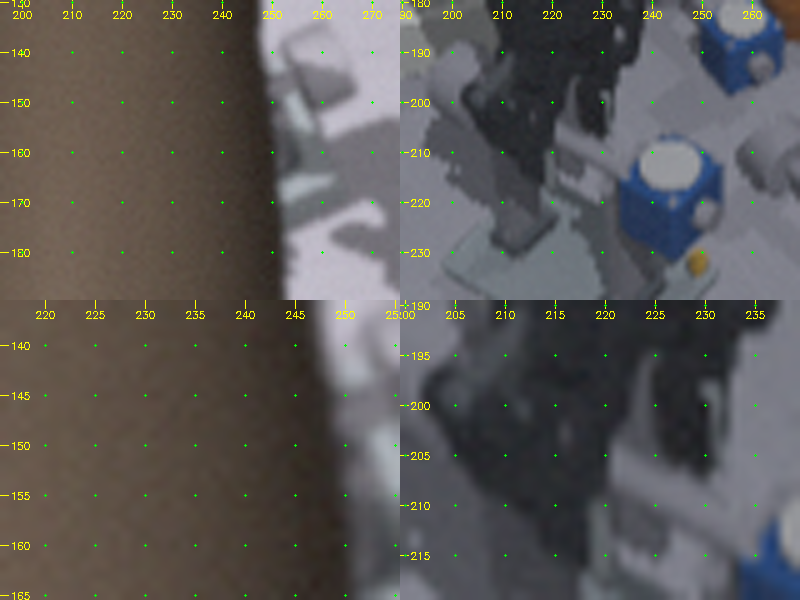

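The scene view shows the fingers straddling the stem between the rests, with the head clear at (245,213). The last few millimetres remain, then I close.

Call:
drive_tool([
  [[-0.004, 0, 0.003], [0, 0, 0]],
  [[0, 0, 0], [0, 0, 0]],
])

```text
time_s: 3.8
tcp_pos: [637.3, 14.3, 110.4]
tool_rot: [3.141, 0.0, 1.975]
force: [0.0, 0.7, -0.1]
finger_gap: 0.5
grip_force: 0.0
```

Call:
drive_tool([
  [[0, 0, 0], [0, 0, 0]],
  [[0, 0, 0], [0, 0, 0]],
  [[0, 0, 0], [0, 0, 0]],
  [[0, 0, 0], [0, 0, 0]],
  [[0, 0, 0], [0, 0, 0]],
  [[0, 0, 0], [0, 0, 0]],
], hand=1, squeeze=60)

```text
time_s: 4.4
tcp_pos: [636.8, 14.5, 110.4]
tool_rot: [-3.141, 0.0, 1.976]
force: [-2.2, -1.6, 2.7]
finger_gap: 0.144
grip_force: 58.5
```

Gripped. Now I lift and weigh it.

Call:
drive_tool([
  [[0, 0, -0.005], [0, 0, 0]],
  [[0, 0, -0.015], [0, 0, 0]],
  [[0, 0, -0.025], [0, 0, 0]],
  [[0, 0, -0.025], [0, 0, 0]],
  [[0, 0, -0.015], [0, 0, 0]],
  [[0, 0, -0.005], [0, 0, 0]],
  [[0, 0, 0], [0, 0, 0]],
  [[0, 0, 0], [0, 0, 0]],
])

```text
time_s: 5.2
tcp_pos: [636.6, 14.8, 198.8]
tool_rot: [-3.14, -0.001, 1.976]
force: [-0.3, -0.5, -4.7]
finger_gap: 0.141
grip_force: 58.6
```

```bash
python3 go.py 433 339.3 200 1.69; python3 - <<'E'
import cv2
from bench import get_image,observe
cv2.imwrite("pics/l1.png",cv2.resize(get_image("scene")["img"][140:290,150:350],(800,600),interpolation=cv2.INTER_CUBIC)); print(observe()["moment"])
E
```

```text
t 5.2 tcp [636.6  14.8 198.8] rot [-3.1398e+00 -9.0000e-04  1.9757e+00] gap 0.141 F [-0.3 -0.5 -4.7] q [0.02 0.34 0.17 1.4  0.   1.19]
turn deg [-0.11 -0.04 16.37] then shift mm [ 346.4 -163.5   -1.2]
[ 0.01249032 -0.02238859 -0.06260251]
```

View pics/l1.png

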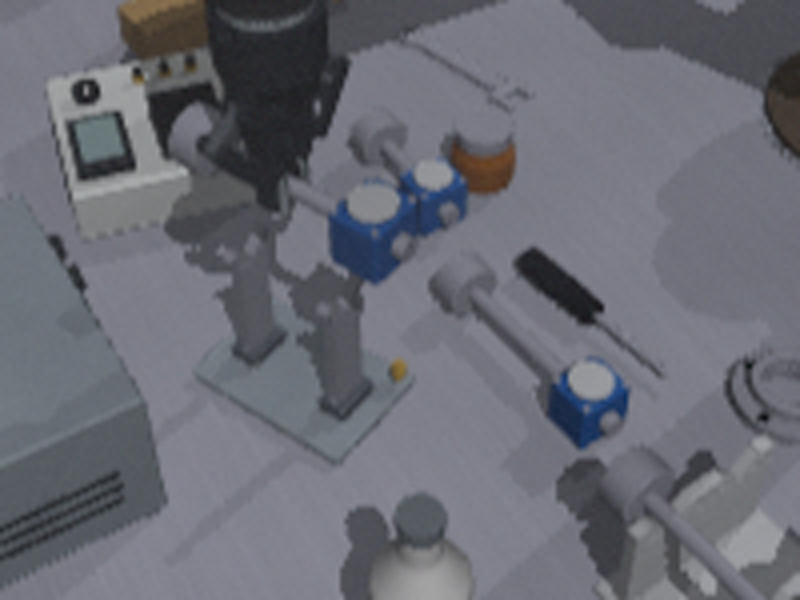

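The probe hangs level in the grip at its middle. Moving over the rack.

Call:
drive_tool([
  [[0, 0, 0], [0, 0, 5]],
  [[0, 0, 0], [0, 0, 6.4]],
  [[0, 0, 0], [0, 0, 5]],
  [[0.014, -0.0065, 0], [0, 0, 0]],
  [[0.028, -0.013, 0], [0, 0, 0]],
  [[0.032, -0.0155, 0], [0, 0, 0]],
  [[0.032, -0.0155, 0], [0, 0, 0]],
  [[0.032, -0.015, 0], [0, 0, 0]],
  [[0.032, -0.015, 0], [0, 0, 0]],
  [[0.032, -0.015, 0], [0, 0, 0]],
  [[0.032, -0.015, 0], [0, 0, 0]],
  [[0.032, -0.015, 0], [0, 0, 0]],
  [[0.03, -0.014, 0], [0, 0, 0]],
  [[0.024, -0.012, 0], [0, 0, 0]],
  [[0.016, -0.008, 0], [0, 0, 0]],
  [[0.01, -0.004, 0], [0, 0, 0]],
  [[0, 0, 0], [0, 0, 0]],
  [[0, 0, 0], [0, 0, 0]],
])

```text
time_s: 7.05
tcp_pos: [433.6, 338.5, 200.0]
tool_rot: [-3.141, 0.001, 1.69]
force: [0.5, -0.0, -4.5]
finger_gap: 0.143
grip_force: 58.7
```

```bash
python3 go.py 433 339.3 115 1.69; cat > m2.py <<'E'
from fit import *; from bench import get_image
cams=[get_image(n) for n in("top","scene")]; ims=[cv2.GaussianBlur(c["img"].astype(np.float32),(0,0),.6) for c in cams]
import fit as F
for i in(0,1): print("stand",[a.round(3) for a in fit(cams[i:i+1],ims[i:i+1],STAND,[637,11,1.975],0,rng=(8,12,.03))])
E
timeout 200 python3 m2.py
```

```text
t 7.05 tcp [433.6 338.5 200. ] rot [-3.1413e+00  7.0000e-04  1.6901e+00] gap 0.143 F [ 0.5 -0.  -4.5] q [ 0.66  0.18 -0.05  1.35 -0.    2.11]
turn deg [-0.02  0.04  0.01] then shift mm [ 0.8 -0.5 85. ]
stand [array([632.796,   9.658,   1.991]), np.float64(31.13)]
stand [array([639.938,  23.159,   1.996]), np.float64(21.921)]
```

Call:
drive_tool([
  [[0, 0, 0.01], [0, 0, 0]],
  [[0, 0, 0.025], [0, 0, 0]],
  [[0, 0, 0.03], [0, 0, 0]],
  [[0, 0, 0.03], [0, 0, 0]],
  [[0, 0, 0.02], [0, 0, 0]],
  [[0, 0, 0.01], [0, 0, 0]],
  [[0, 0, 0], [0, 0, 0]],
  [[0, 0, 0], [0, 0, 0]],
])

```text
time_s: 7.95
tcp_pos: [434.2, 338.9, 76.0]
tool_rot: [3.141, -0.0, 1.689]
force: [0.8, -0.0, -4.3]
finger_gap: 0.143
grip_force: 58.7
```

Call:
drive_tool([
  [[0, 0, 0.002], [0, 0, 0]],
  [[0, 0, 0.002], [0, 0, 0]],
  [[0, 0, 0.001], [0, 0, 0]],
  [[0, 0, 0], [0, 0, 0]],
])

```text
time_s: 8.35
tcp_pos: [433.7, 339.0, 70.5]
tool_rot: [3.141, -0.0, 1.69]
force: [0.6, 0.9, -3.7]
finger_gap: 0.147
grip_force: 58.7
```

Call:
drive_tool([
  [[0, 0, 0.001], [0, 0, 0]],
  [[0, 0, 0.001], [0, 0, 0]],
  [[0, 0, 0], [0, 0, 0]],
])

```text
time_s: 8.65
tcp_pos: [433.6, 338.9, 68.1]
tool_rot: [-3.141, 0.0, 1.69]
force: [-0.4, 0.2, -4.7]
finger_gap: 0.139
grip_force: 58.7
```

Call:
drive_tool([
  [[0, 0, 0.001], [0, 0, 0]],
  [[0, 0, 0], [0, 0, 0]],
  [[0, 0, 0], [0, 0, 0]],
])

```text
time_s: 8.95
tcp_pos: [433.6, 338.9, 67.4]
tool_rot: [-3.142, -0.0, 1.69]
force: [-0.5, 0.6, -2.6]
finger_gap: 0.142
grip_force: 58.7
```

Call:
drive_tool([
  [[0, 0, 0.001], [0, 0, 0]],
  [[0, 0, 0], [0, 0, 0]],
  [[0, 0, 0], [0, 0, 0]],
])

```text
time_s: 9.25
tcp_pos: [433.7, 339.0, 66.9]
tool_rot: [3.141, -0.0, 1.69]
force: [-3.3, -2.3, 4.1]
finger_gap: 0.144
grip_force: 59.6
```

Contact: the force is sideways towards −x, so the stem rides about 1.5 mm off-centre. I'll shift and settle.

Call:
drive_tool([
  [[0, -0.001, 0], [0, 0, 0]],
  [[0, -0.0005, 0.0005], [0, 0, 0]],
  [[0, 0, 0], [0, 0, 0]],
  [[0, 0, 0], [0, 0, 0]],
])

```text
time_s: 9.65
tcp_pos: [432.4, 338.8, 65.8]
tool_rot: [3.141, -0.0, 1.689]
force: [0.1, -0.4, 0.8]
finger_gap: 0.14
grip_force: 59.2
```

Call:
drive_tool([
  [[0, 0, 0.001], [0, 0, 0]],
  [[0, 0, 0], [0, 0, 0]],
  [[0, 0, 0], [0, 0, 0]],
])

```text
time_s: 9.95
tcp_pos: [432.5, 338.9, 65.7]
tool_rot: [3.141, -0.0, 1.689]
force: [-2.7, -1.6, 6.3]
finger_gap: 0.141
grip_force: 59.9
```

Seated at the expected height. I open the fingers narrowly and retreat.

Call:
drive_tool([
  [[0, 0, 0], [0, 0, 0]],
  [[0, 0, 0], [0, 0, 0]],
  [[0, 0, 0], [0, 0, 0]],
  [[0, 0, 0], [0, 0, 0]],
], hand=0.3)

```text
time_s: 10.35
tcp_pos: [432.2, 338.7, 64.6]
tool_rot: [-3.141, 0.0, 1.69]
force: [-0.5, 0.3, -0.3]
finger_gap: 0.354
grip_force: 0.0
```

Call:
drive_tool([
  [[0, 0, -0.01], [0, 0, 0]],
  [[0, 0, -0.02], [0, 0, 0]],
  [[0, 0, -0.03], [0, 0, 0]],
  [[0, 0, -0.04], [0, 0, 0]],
  [[0, 0, -0.02], [0, 0, 0]],
  [[0, 0, 0], [0, 0, 0]],
])

```text
time_s: 10.95
tcp_pos: [433.7, 339.9, 189.2]
tool_rot: [3.136, -0.004, 1.69]
force: [0.3, -0.1, 0.3]
finger_gap: 0.348
grip_force: 0.0
```

```bash
python3 go.py 474 80.7 100 1.715
```

```text
t 10.95 tcp [433.7 339.9 189.2] rot [ 3.1358 -0.0035  1.6896] gap 0.348 F [ 0.3 -0.1  0.3] q [ 0.66  0.17 -0.08  1.31 -0.    2.12]
turn deg [ 0.33 -0.2  -1.46] then shift mm [-262.3    2.7   89.2]
```

Call:
drive_tool([
  [[0, 0, 0], [0, 0, -1.5]],
  [[-0.015, 0, 0], [0, 0, 0]],
  [[-0.03, 0, 0], [0, 0, 0]],
  [[-0.035, 0.001, 0], [0, 0, 0]],
  [[-0.035, 0.001, 0], [0, 0, 0]],
  [[-0.035, 0.001, 0], [0, 0, 0]],
  [[-0.035, 0, 0], [0, 0, 0]],
  [[-0.035, 0, 0.01], [0, 0, 0]],
  [[-0.025, 0, 0.03], [0, 0, 0]],
  [[-0.017, 0, 0.03], [0, 0, 0]],
  [[0, 0, 0.02], [0, 0, 0]],
  [[0, 0, 0], [0, 0, 0]],
  [[0, 0, 0], [0, 0, 0]],
], hand=0)

```text
time_s: 12.25
tcp_pos: [472.1, 79.3, 94.4]
tool_rot: [-3.14, 0.0, 1.715]
force: [0.3, 0.2, 1.2]
finger_gap: 0.5
grip_force: 0.0
```

```bash
python3 go.py 474 81 5 1.715; python3 - <<'E'
from bench import get_image
from crop import tiles
t=get_image("top")["img"]; s=get_image("scene")["img"]
tiles([(t,76,186,5),(s,295,246,5),(t,176,186,5),(s,246,190,5)],"pics/g2.png")
E
```

```text
t 12.25 tcp [472.1  79.3  94.4] rot [-3.1395e+00  1.0000e-04  1.7153e+00] gap 0.5 F [0.3 0.2 1.2] q [ 0.17  0.08 -0.4   1.1  -0.    1.59]
turn deg [-0.12  0.01  0.02] then shift mm [ 1.4  2.1 89.4]
```

View pics/g2.png

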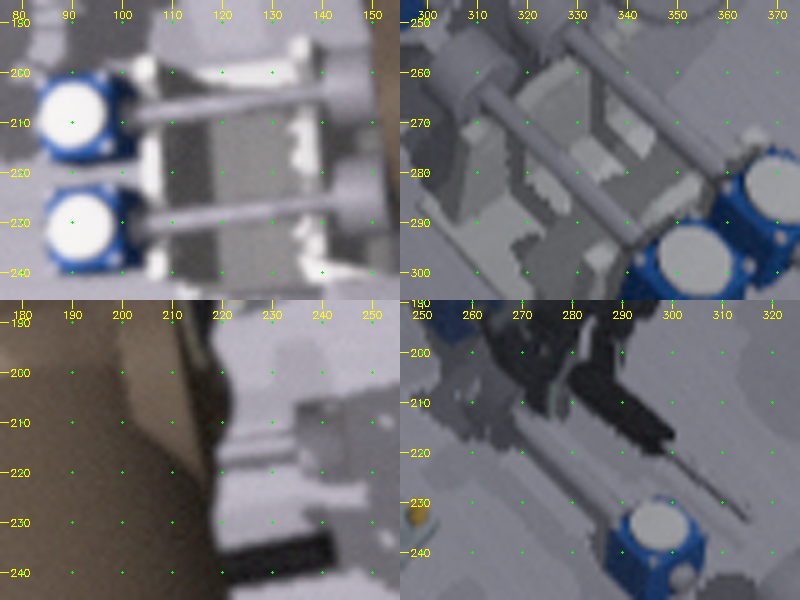

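The rack picture shows the checked probe parallel to its neighbour in the free notches: head label at (92,231) on the same side, with head and tip outside the rails. The fingers are over the waiting probe; descending.

Call:
drive_tool([
  [[0.0015, 0.002, 0.01], [0, 0, 0]],
  [[0, 0, 0.025], [0, 0, 0]],
  [[0, 0, 0.025], [0, 0, 0]],
  [[0, 0, 0.015], [0, 0, 0]],
  [[0, 0, 0.008], [0, 0, 0]],
  [[0, 0, 0.004], [0, 0, 0]],
  [[0, 0, 0], [0, 0, 0]],
  [[0, 0, 0], [0, 0, 0]],
])

```text
time_s: 13.15
tcp_pos: [475.4, 81.9, 8.6]
tool_rot: [3.14, -0.0, 1.716]
force: [0.4, 0.3, -0.0]
finger_gap: 0.501
grip_force: 0.0
```

Call:
drive_tool([
  [[0, 0, 0], [0, 0, 0]],
  [[0, 0, 0], [0, 0, 0]],
  [[0, 0, 0], [0, 0, 0]],
  [[0, 0, 0], [0, 0, 0]],
  [[0, 0, 0], [0, 0, 0]],
  [[0, 0, 0], [0, 0, 0]],
], hand=1)

```text
time_s: 13.75
tcp_pos: [474.9, 81.7, 8.5]
tool_rot: [3.141, 0.0, 1.716]
force: [-2.5, 0.3, 6.5]
finger_gap: 0.141
grip_force: 58.5
```

Call:
drive_tool([
  [[0, 0, -0.005], [0, 0, 0]],
  [[0, 0, -0.015], [0, 0, 0]],
  [[0, 0, -0.03], [0, 0, 0]],
  [[0, 0, -0.035], [0, 0, 0]],
  [[0, 0, -0.035], [0, 0, 0]],
  [[0, 0, -0.035], [0, 0, 0]],
  [[0, 0, -0.025], [0, 0, 0]],
  [[0, 0, -0.01], [0, 0, 0]],
  [[0, 0, 0], [0, 0, -5]],
  [[0, 0, 0], [0, 0, -6]],
  [[0, 0, 0], [0, 0, -4]],
  [[0, 0, 0], [0, 0, 0]],
  [[0, 0, 0], [0, 0, 0]],
])

```text
time_s: 15.05
tcp_pos: [474.4, 81.6, 196.9]
tool_rot: [-3.14, -0.0, 1.976]
force: [0.2, 0.7, -3.3]
finger_gap: 0.138
grip_force: 58.7
```

```bash
python3 go.py 636.7 13.5 190 1.976; python3 -c "
from bench import *;print(observe()['moment'])"
```

```text
t 15.05 tcp [474.4  81.6 196.9] rot [-3.1401e+00 -4.0000e-04  1.9757e+00] gap 0.138 F [ 0.2  0.7 -3.3] q [ 0.17  0.05 -0.2   1.32  0.    1.34]
turn deg [-0.09 -0.02 -0.02] then shift mm [-126.6  122.3    6.9]
[ 0.00152538 -0.00997616 -0.0215818 ]
```

Call:
drive_tool([
  [[-0.008, 0.0075, 0], [0, 0, 0]],
  [[-0.016, 0.015, 0], [0, 0, 0]],
  [[-0.024, 0.023, 0], [0, 0, 0]],
  [[-0.028, 0.027, 0], [0, 0, 0]],
  [[-0.024, 0.023, 0], [0, 0, 0]],
  [[-0.016, 0.016, 0], [0, 0, 0]],
  [[-0.0106, 0.0108, 0], [0, 0, 0]],
  [[0, 0, 0.015], [0, 0, 0]],
  [[0, 0, 0.025], [0, 0, 0]],
  [[0, 0, 0.015], [0, 0, 0]],
  [[0, 0, 0.008], [0, 0, 0]],
  [[0, 0, 0.005], [0, 0, 0]],
  [[0, 0, 0], [0, 0, 0]],
  [[0, 0, 0], [0, 0, 0]],
])

```text
time_s: 16.45
tcp_pos: [637.7, 13.7, 130.6]
tool_rot: [3.14, 0.0, 1.977]
force: [0.6, -0.8, -3.8]
finger_gap: 0.14
grip_force: 59.0
```

```bash
python3 go.py 636.7 13.5 114.5 1.976
```

```text
t 16.45 tcp [637.7  13.7 130.6] rot [3.1404e+00 5.0000e-04 1.9773e+00] gap 0.14 F [ 0.6 -0.8 -3.8] q [ 0.02  0.35  0.03  1.25 -0.    1.19]
turn deg [0.07 0.03 0.08] then shift mm [ 0.2 -1.  16.1]
```

Call:
drive_tool([
  [[0, -0.001, 0.004], [0, 0, 0]],
  [[0, 0, 0.004], [0, 0, 0]],
  [[0, 0, 0.003], [0, 0, 0]],
  [[0, 0, 0.001], [0, 0, 0]],
  [[0, 0, 0], [0, 0, 0]],
  [[0, 0, 0], [0, 0, 0]],
])

```text
time_s: 17.05
tcp_pos: [636.3, 13.4, 117.8]
tool_rot: [3.142, 0.0, 1.977]
force: [0.7, -0.6, -3.8]
finger_gap: 0.14
grip_force: 59.0
```

Call:
drive_tool([
  [[0, 0, 0.001], [0, 0, 0]],
  [[0, 0, 0.001], [0, 0, 0]],
  [[0, 0, 0], [0, 0, 0]],
  [[0, 0, 0], [0, 0, 0]],
])

```text
time_s: 17.45
tcp_pos: [636.4, 13.4, 116.0]
tool_rot: [3.141, 0.0, 1.978]
force: [-0.1, -0.8, -2.5]
finger_gap: 0.139
grip_force: 59.0
```

Call:
drive_tool([
  [[0, 0, 0.001], [0, 0, 0]],
  [[0, 0, 0], [0, 0, 0]],
  [[0, 0, 0], [0, 0, 0]],
])

```text
time_s: 17.75
tcp_pos: [636.7, 13.5, 115.3]
tool_rot: [3.14, 0.0, 1.978]
force: [1.2, 1.0, 1.1]
finger_gap: 0.138
grip_force: 59.5
```

Call:
drive_tool([
  [[0, 0.0005, 0.0005], [0, 0, 0]],
  [[0, 0, 0.0005], [0, 0, 0]],
  [[0, 0, 0], [0, 0, 0]],
  [[0, 0, 0], [0, 0, 0]],
])

```text
time_s: 18.15
tcp_pos: [637.0, 13.5, 114.9]
tool_rot: [3.14, 0.001, 1.978]
force: [-0.8, -0.1, 5.4]
finger_gap: 0.134
grip_force: 60.1
```

```bash
python3 - <<'E'
from fit import *; from bench import get_image
import pickle
d0=pickle.load(open("im0.pkl","rb"))["scene"]; d=get_image("scene")
for c in(d0,d):
    im=c["img"].astype(int); r=im[195:225,225:265]; m=(r.min(2)>120)&(np.ptp(r,axis=2)<40)
    n,l,st,ce=cv2.connectedComponentsWithStats(m.astype(np.uint8))
    for i in range(1,n):
        if st[i,4]>20: uv=ce[i]+[225,195]; print(uv.round(1),st[i,4],ray(c,uv,154).round(1))
print(proj(d,[[637-81*.393,14+81*.919,154]]))
E
```

```text
[243.5 212.4] 85 [603.4  84.3 154. ]
[238.3 205.7] 254 [604.   53.8 154. ]
[259.  211.9] 266 [564.3 104.3 154. ]
[226.8 215.5] 23 [649.4  71.5 154. ]
[[243.6073473  213.62053472]]
```

```bash
python3 - <<'E'
from fit import *; from bench import get_image
import pickle
d0=pickle.load(open("im0.pkl","rb"))["scene"]; d=get_image("scene")
t=cv2.resize(d0["img"][203:232,231:256],None,fx=4,fy=4,interpolation=cv2.INTER_CUBIC); s=cv2.resize(d["img"][188:247,211:276],None,fx=4,fy=4,interpolation=cv2.INTER_CUBIC)
r=cv2.matchTemplate(s,t,cv2.TM_CCOEFF_NORMED); _,v,_,l=cv2.minMaxLoc(r); sh=np.array(l)/4-[20,15]; print(v,sh)
print(ray(d,np.array([243.5,212.4])+sh,154)-ray(d,[243.5,212.4],154))
E
```

```text
0.9910592436790466 [0. 0.]
[0. 0. 0.]
```

The head is within a quarter pixel of where the checked probe's head was. Releasing.

Call:
drive_tool([
  [[0, 0, 0], [0, 0, 0]],
  [[0, 0, 0], [0, 0, 0]],
  [[0, 0, 0], [0, 0, 0]],
  [[0, 0, 0], [0, 0, 0]],
  [[0, 0, 0], [0, 0, 0]],
], hand=0)

```text
time_s: 18.75
tcp_pos: [636.6, 13.6, 113.6]
tool_rot: [-3.141, -0.0, 1.977]
force: [-0.0, 0.1, -0.1]
finger_gap: 0.504
grip_force: 0.0
```

Call:
drive_tool([
  [[0, 0, -0.01], [0, 0, 0]],
  [[0, 0, -0.02], [0, 0, 0]],
  [[0, 0, -0.03], [0, 0, 0]],
  [[0, 0, -0.03], [0, 0, 0]],
  [[0, 0, -0.02], [0, 0, 0]],
  [[0, 0, 0], [0, 0, 8]],
  [[0, 0, 0], [0, 0, 8]],
  [[0, 0, 0], [0, 0, 8]],
  [[0, 0, 0], [0, 0, 8]],
  [[0, 0, 0], [0, 0, 8]],
  [[0, 0, 0], [0, 0, 8]],
  [[0, 0, 0], [0, 0, 8]],
  [[0, 0, 0], [0, 0, 0]],
  [[0, 0, 0], [0, 0, 0]],
])

```text
time_s: 20.15
tcp_pos: [636.8, 13.6, 224.4]
tool_rot: [3.141, -0.0, 1.003]
force: [-0.3, 1.1, 0.2]
finger_gap: 0.5
grip_force: 0.0
```

```bash
python3 go.py 447 -364 120 .961
cat > m3.py <<'E'
from fit import *; from bench import get_image
import pickle
d0=pickle.load(open("im0.pkl","rb"))
T=d0["top"]; d=get_image("scene"); print("px",d["img"].shape)
im0=cv2.GaussianBlur(T["img"].astype(np.float32),(0,0),.6); im1=cv2.GaussianBlur(d0["scene"]["img"].astype(np.float32),(0,0),.6)
A2=AMP+[("loop",box(0,18,16,10,82,82)[:4],1)]
for c,i in(([T],[im0]),([d0["scene"]],[im1]),([T,d0["scene"]],[im0,im1])): print([a.round(3) for a in fit(c,i,A2,[447,-364,-.61],0,rng=(6,6,.15))])
# latch centroid
g=T["img"].sum(2)[212:224,355:370].astype(float); w=np.clip(200-g,0,None); yy,xx=np.mgrid[212:224,355:370]
print("latch",ray(T,[(w*xx).sum()/w.sum(),(w*yy).sum()/w.sum()],82).round(1), proj(T,place([(0,18,82)],[447,-364,-.61])),g.min(),[(w*xx).sum()/w.sum(),(w*yy).sum()/w.sum()])
E
timeout 250 python3 m3.py
```

```text
t 20.15 tcp [636.8  13.6 224.4] rot [ 3.1411e+00 -3.0000e-04  1.0034e+00] gap 0.5 F [-0.3  1.1  0.2] q [ 0.02  0.34  0.22  1.45 -0.    2.16]
turn deg [ 0.03 -0.02  2.43] then shift mm [-418.2   60.7  104.4]
px (384, 512, 3)
[array([ 446.113, -364.222,   -0.586]), np.float64(246.691)]
[array([ 448.758, -361.35 ,   -0.623]), np.float64(167.069)]
[array([ 446.684, -363.843,   -0.597]), np.float64(404.089)]
latch [ 455.8 -348.6   82. ] [[362.00720808 217.4533001 ]] 89.0 [np.float64(361.80362860192105), np.float64(217.965848452508)]
```

Call:
drive_tool([
  [[0, 0, 0], [0, 0, 1.9]],
  [[-0.015, 0.002, 0], [0, 0, 0]],
  [[-0.03, 0.004, 0], [0, 0, 0]],
  [[-0.038, 0.0055, 0], [0, 0, 0]],
  [[-0.038, 0.0055, 0], [0, 0, 0]],
  [[-0.038, 0.0055, 0], [0, 0, 0]],
  [[-0.038, 0.0055, 0], [0, 0, 0]],
  [[-0.038, 0.0055, 0], [0, 0, 0]],
  [[-0.038, 0.0055, 0], [0, 0, 0]],
  [[-0.038, 0.0055, 0], [0, 0, 0]],
  [[-0.038, 0.0055, 0], [0, 0, 0]],
  [[-0.03, 0.0045, 0.01], [0, 0, 0]],
  [[-0.02, 0.003, 0.03], [0, 0, 0]],
  [[-0.01, 0.001, 0.03], [0, 0, 0]],
  [[0, 0, 0.02], [0, 0, 0]],
  [[0, 0, 0], [0, 0, 0]],
  [[0, 0, 0], [0, 0, 0]],
], hand=-0.5)

```text
time_s: 21.9
tcp_pos: [452.0, -356.5, 134.4]
tool_rot: [-3.141, 0.0, 0.968]
force: [1.4, 0.1, -0.1]
finger_gap: 0.754
grip_force: 0.0
```

```bash
python3 go.py 446.8 -363.8 31 .971
```

```text
t 21.9 tcp [ 452.  -356.5  134.4] rot [-3.1414e+00  1.0000e-04  9.6760e-01] gap 0.754 F [ 1.4  0.1 -0.1] q [-0.67  0.24 -0.12  1.22 -0.    1.51]
turn deg [-0.01  0.01 -0.2 ] then shift mm [ -8.9  -0.2 103.4]
```

Call:
drive_tool([
  [[-0.009, 0, 0.01], [0, 0, 0]],
  [[0, 0, 0.025], [0, 0, 0]],
  [[0, 0, 0.03], [0, 0, 0]],
  [[0, 0, 0.02], [0, 0, 0]],
  [[0, 0, 0.01], [0, 0, 0]],
  [[0, 0, 0.006], [0, 0, 0]],
  [[0, 0, 0], [0, 0, 0]],
  [[0, 0, 0], [0, 0, 0]],
])

```text
time_s: 22.7
tcp_pos: [448.1, -364.3, 33.9]
tool_rot: [3.14, 0.0, 0.967]
force: [-1.1, 0.3, 0.9]
finger_gap: 0.752
grip_force: 0.0
```

```bash
python3 go.py 446.8 -363.8 31 .971
```

```text
t 22.7 tcp [ 448.1 -364.3   33.9] rot [3.1398e+00 2.0000e-04 9.6710e-01] gap 0.752 F [-1.1  0.3  0.9] q [-0.68  0.29 -0.27  1.   -0.    1.49]
turn deg [ 0.1   0.01 -0.22] then shift mm [-0.4 -1.4  2.9]
```

Call:
drive_tool([
  [[0, -0.001, 0.002], [0, 0, 0]],
  [[0, 0, 0], [0, 0, 0]],
  [[0, 0, 0], [0, 0, 0]],
  [[0, 0, 0], [0, 0, 0]],
  [[0, 0, 0], [0, 0, 0]],
  [[0, 0, 0], [0, 0, 0]],
], hand=1, squeeze=40)

```text
time_s: 23.3
tcp_pos: [446.9, -363.3, 31.4]
tool_rot: [3.141, 0.0, 0.967]
force: [-1.3, 0.1, 5.5]
finger_gap: 0.417
grip_force: 43.0
```

Call:
drive_tool([
  [[0, 0, -0.005], [0, 0, 0]],
  [[0, 0, -0.015], [0, 0, 0]],
  [[0, 0, -0.025], [0, 0, 0]],
  [[0, 0, -0.025], [0, 0, 0]],
  [[0, 0, -0.025], [0, 0, 0]],
  [[0, 0, -0.02], [0, 0, 0]],
  [[0, 0, -0.005], [0, 0, 0]],
  [[0, 0, 0], [0, 0, -6]],
  [[0, 0, 0], [0, 0, -6]],
  [[0, 0, 0], [0, 0, -6]],
  [[0, 0, 0], [0, 0, -6]],
  [[0, 0, 0], [0, 0, 0]],
  [[0, 0, 0], [0, 0, 0]],
])

```text
time_s: 24.6
tcp_pos: [446.3, -362.9, 149.8]
tool_rot: [-3.14, -0.001, 1.383]
force: [-0.1, -0.0, -0.8]
finger_gap: 0.417
grip_force: 42.2
```

```bash
python3 go.py 615 -254.5 150 1.39
```

```text
t 24.6 tcp [ 446.3 -362.9  149.8] rot [-3.1402e+00 -7.0000e-04  1.3834e+00] gap 0.417 F [-0.1 -0.  -0.8] q [-0.68  0.23 -0.09  1.25 -0.    1.08]
turn deg [-0.08 -0.04 -0.38] then shift mm [136.9 146.4  -0.2]
```

Call:
drive_tool([
  [[0.005, 0.005, 0], [0, 0, -0.4]],
  [[0.012, 0.013, 0], [0, 0, 0]],
  [[0.02, 0.022, 0], [0, 0, 0]],
  [[0.025, 0.027, 0], [0, 0, 0]],
  [[0.025, 0.027, 0], [0, 0, 0]],
  [[0.022, 0.023, 0], [0, 0, 0]],
  [[0.016, 0.016, 0], [0, 0, 0]],
  [[0.009, 0.009, 0], [0, 0, 0]],
  [[0.003, 0.0044, 0], [0, 0, 0]],
  [[0, 0, 0.01], [0, 0, 0]],
  [[0, 0, 0.015], [0, 0, 0]],
  [[0, 0, 0.005], [0, 0, 0]],
  [[0, 0, 0], [0, 0, 0]],
  [[0, 0, 0], [0, 0, 0]],
  [[0, 0, 0], [0, 0, 0]],
])

```text
time_s: 26.1
tcp_pos: [615.1, -254.8, 121.6]
tool_rot: [3.14, 0.0, 1.392]
force: [-0.7, -0.9, -1.7]
finger_gap: 0.414
grip_force: 42.3
```

```bash
python3 go.py 615.1 -254.1 94.4 1.391
```

```text
t 26.1 tcp [ 615.1 -254.8  121.6] rot [3.1404e+00 3.0000e-04 1.3922e+00] gap 0.414 F [-0.7 -0.9 -1.7] q [-0.39  0.41  0.09  1.25 -0.    1.36]
turn deg [0.07 0.02 0.07] then shift mm [ 0.6 -0.1 27.2]
```

Call:
drive_tool([
  [[0.0005, 0, 0.005], [0, 0, 0]],
  [[0, 0, 0.005], [0, 0, 0]],
  [[0, 0, 0.003], [0, 0, 0]],
  [[0, 0, 0.001], [0, 0, 0]],
  [[0, 0, 0.001], [0, 0, 0]],
  [[0, 0, 0.001], [0, 0, 0]],
  [[0, 0, 0], [0, 0, 0]],
])

```text
time_s: 26.8
tcp_pos: [615.1, -253.8, 104.7]
tool_rot: [-3.142, -0.0, 1.393]
force: [0.1, -0.2, -2.9]
finger_gap: 0.415
grip_force: 42.3
```

Call:
drive_tool([
  [[0, 0, 0.001], [0, 0, 0]],
  [[0, 0, 0.001], [0, 0, 0]],
  [[0, 0, 0], [0, 0, 0]],
])

```text
time_s: 27.1
tcp_pos: [615.0, -253.8, 102.7]
tool_rot: [-3.141, -0.0, 1.393]
force: [-0.0, 0.4, -2.2]
finger_gap: 0.418
grip_force: 42.3
```

Call:
drive_tool([
  [[0, 0, 0.001], [0, 0, 0]],
  [[0, 0, 0.001], [0, 0, 0]],
  [[0, 0, 0], [0, 0, 0]],
])

```text
time_s: 27.4
tcp_pos: [615.1, -253.7, 100.6]
tool_rot: [-3.141, -0.0, 1.393]
force: [0.9, -0.7, -1.5]
finger_gap: 0.42
grip_force: 42.3
```

The plug is past its taper without any resistance. I continue down until home.

Call:
drive_tool([
  [[0, 0, 0.001], [0, 0, 0]],
  [[0, 0, 0.001], [0, 0, 0]],
  [[0, 0, 0.001], [0, 0, 0]],
  [[0, 0, 0.001], [0, 0, 0]],
  [[0, 0, 0.001], [0, 0, 0]],
  [[0, 0, 0], [0, 0, 0]],
  [[0, 0, 0], [0, 0, 0]],
])

```text
time_s: 28.1
tcp_pos: [615.1, -253.7, 95.7]
tool_rot: [-3.141, -0.0, 1.393]
force: [1.1, 0.2, -2.9]
finger_gap: 0.421
grip_force: 42.3
```

Call:
drive_tool([
  [[0, 0, 0.001], [0, 0, 0]],
  [[0, 0, 0.0005], [0, 0, 0]],
  [[0, 0, 0], [0, 0, 0]],
  [[0, 0, 0], [0, 0, 0]],
])

```text
time_s: 28.5
tcp_pos: [615.2, -253.8, 94.5]
tool_rot: [3.141, -0.0, 1.393]
force: [1.0, 0.6, 0.6]
finger_gap: 0.416
grip_force: 42.5
```

Call:
drive_tool([
  [[0, 0, 0.001], [0, 0, 0]],
  [[0, 0, 0.0005], [0, 0, 0]],
  [[0, 0, 0], [0, 0, 0]],
  [[0, 0, 0], [0, 0, 0]],
])

```text
time_s: 28.9
tcp_pos: [615.2, -253.8, 94.4]
tool_rot: [3.14, 0.0, 1.393]
force: [-3.2, 2.9, 8.1]
finger_gap: 0.416
grip_force: 43.5
```

Home: contact at TCP height 94.4 mm, as expected. Releasing and retreating.

Call:
drive_tool([
  [[0, 0, 0], [0, 0, 0]],
  [[0, 0, 0], [0, 0, 0]],
  [[0, 0, 0], [0, 0, 0]],
  [[0, 0, 0], [0, 0, 0]],
  [[0, 0, 0], [0, 0, 0]],
], hand=-0.4)

```text
time_s: 29.4
tcp_pos: [615.1, -253.8, 92.6]
tool_rot: [-3.141, 0.0, 1.393]
force: [0.3, 0.9, -0.0]
finger_gap: 0.704
grip_force: 0.0
```

Call:
drive_tool([
  [[0, 0, -0.01], [0, 0, 0]],
  [[0, 0, -0.02], [0, 0, 0]],
  [[0, 0, -0.03], [0, 0, 0]],
  [[0, 0, -0.03], [0, 0, 0]],
  [[0, 0, -0.02], [0, 0, 0]],
  [[-0.02, -0.02, 0], [0, 0, 0]],
  [[-0.03, -0.03, 0], [0, 0, 0]],
  [[-0.03, -0.03, 0], [0, 0, 0]],
  [[-0.03, -0.03, 0], [0, 0, 0]],
  [[-0.03, -0.03, 0], [0, 0, 0]],
  [[-0.03, -0.03, 0], [0, 0, 0]],
  [[-0.03, -0.03, 0], [0, 0, 0]],
  [[-0.02, -0.02, 0], [0, 0, 0]],
  [[0, 0, 0], [0, 0, 0]],
  [[0, 0, 0], [0, 0, 0]],
])

```text
time_s: 30.9
tcp_pos: [359.4, -431.7, 203.6]
tool_rot: [3.141, 0.0, 1.391]
force: [0.5, -0.4, 0.6]
finger_gap: 0.698
grip_force: 0.0
```

```bash
python3 - <<'E'
from bench import get_image
from crop import tiles
t=get_image("top")["img"]; s=get_image("scene")["img"]
tiles([(t,196,132,5),(t,300,126,5),(s,160,140,4),(t,78,188,5)],"pics/fin.png")
E
```

```text
(no output)
```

View pics/fin.png

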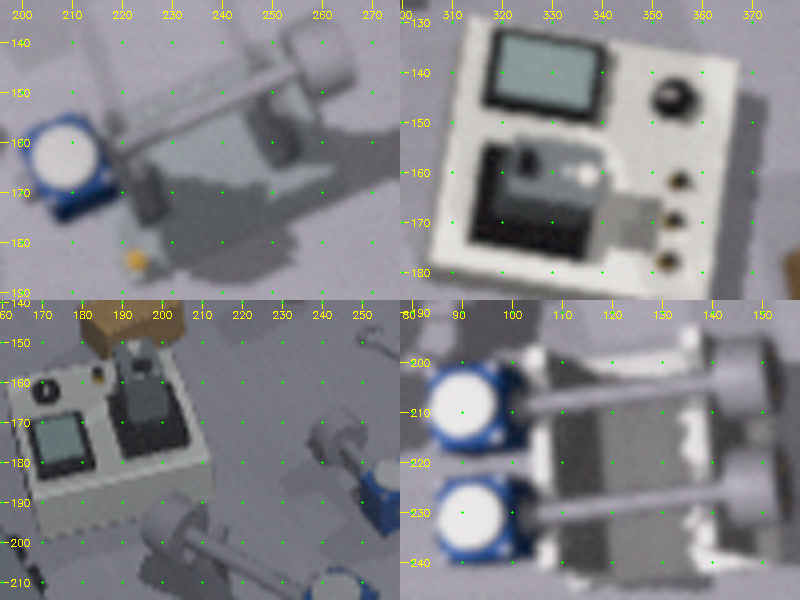

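The final picture shows:
- the waiting probe in both V-rests, its head label at (209,163), the same as before;
- the amp seated upright in the socket, latch at (325,157) on the narrow-hole side;
- both rack probes parallel, heads on the same side.

Handing in.

```bash
python3 -c "
from bench import *;print(job_done())"
```

```text
the job is handed in; nothing more can be done
None
```

The job is handed in, with about 31 s of the 72 s used: by the final camera picture and contact forces, the checked probe is in the rack's free notches, the waiting probe is in both V-rests, and the amplifier is fully home with its latch towards the narrow hole. The judge's verdict was not shown.

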